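# Lock the cap pocket's gate bolt

### The arm

A 6-joint arm with a two-finger parallel gripper is mounted at the origin on a cart in front of the work surface, level with it; the furniture and walls round the work are solid. World frame = base frame: x ahead of the robot, y to its left, z up, the work surface at z = 0. Lengths are in m, angles in rad, forces in N, time in s.
With the tool pointing down it reaches from about 0.35 to 0.975 m from the base axis. Payload 4.9 kg.
Tool frame: the origin (TCP) lies at the very end of the fingers, on their centre line; the grasp point (between the pads) lies 19 mm behind it; z points along the fingers, y is the line along which they close (so a half turn about z gives the same grasp; the last joint's range is limited). The gripper opens to 85 mm and grips with 20 to 120 N. Pads are 22 mm wide; open, the fingers measure 114 mm over their backs; the gripper's body (76 mm by 85 mm) begins 54 mm behind the grasp point. The pads swing forward as they close: fully open they stand 13 mm farther back than shut.
Start: joints at [1.146, 0.053, 1.613, -0, 1.476, -0.119], TCP at [0.188, 0.596, 0.231] pointing down, gripper open.
Joint ranges: [-3.01, 3.01], [-1.01, 2.22], [0.06, 2.58], [-1.02, 4.17], [0.09, 2.62], [-3.14, 3.14]. Speed limits (rad/s): [2.57, 2.57, 3.14, 3.14, 3.14, 3.14].

### API

Orientations are given as a unit quaternion [w, x, y, z].
In Python, from plant import manip, vision, order gives the robot as it stands.
- The arm moves only by the tool play_rows, never from a script. Its argument "steps" is a list that holds one entry, the list of rows, each a list of 6 numbers: the shift along the tool's x, y, z in mm, then the turn, a rotation vector about the tool's x, y, z in degrees. A call has 1 to 12 rows; each row is the pose to reach, as a shift and turn from the pose commanded when the call began, along the tool's axes at that moment; what a row does not reach only later rows make up. A row lasts 1/12 s, in which the tool goes at most 41.7 mm and 7.16 degrees, less where a joint would pass 70% of its speed; a pose out of reach is approached as far as the arm can. A call with a gripper value outside its range is refused whole. "claw" is the gripper's target within -1 to 1 (fully open at 1, half-way at 0, shut at -1), set as the call begins (left out, the last holds). The fingers move at their own pace and stop on an object; the grip force is fixed at half the most. Time passes only in rows, so rows that repeat a pose let the fingers close. It gives the time, the measured TCP pose, the force, the opening and the grip force at its end, in the units of the state.
- manip.state(): the state, without advancing time (a new reading comes with each control period).
- vision.grab_frame(name): name is "scene" or "top"; returns (picture, depth): 400x640x3 uint8, blue, green, red; 400x640 float32, m along the optical axis (not along the pixel's ray), 0 where there is no reading.
- vision.camera_info(name): a dict with "K" (3x3 intrinsics, pixels), "eye" and "orientation" of the camera in the world. Camera axes: x right, y down, z forward; pixel columns grow to the right and rows downward; lengths in m; the calibration is good to about 2 mm. A picture is of the moment at which its call begins. camera_info takes no time and is no camera call.
- order.job_done(): hands the job in; it is judged then, once.
The state is a dict: "time": time; "joint_pos": joint angles; "joint_vel": joint speeds; "joint_efforts": joint torques, N m; "tool_pos": TCP position; "tool_rot": TCP orientation; "contact_force": force on the tool from outside, world axes, zero at the start; "ft_torque": the same for the moment, N m; "gripper_width": opening from 0.0 (shut) to 1.0 (fully open); "grasp_force": force on a finger pad.
Only numpy, scipy, OpenCV 4.12 (cv2) and the standard library are available. Lean on these libraries where they do the work, as an engineer would, in place of code of your own. Each camera call takes 0.05 s, during which the arm holds its last target. There are 200 camera calls.

### The job

Lock the gate of the cap pocket: press the yellow spring catch bar down with one fingertip and, keeping it down all the way, push the red thumb tab with the other fingertip until the bolt is fully home in the keeper on the gate. Then let go so that the catch springs back up and locks the bolt. Touch only, do not pinch or lift anything, and leave the loose cap, star knob and bearing where they are.

Things in the scene. Friction and masses are not known exactly. Their poses are not given: they have to be found in the camera images.
- lock_plate: aluminium plate 140 x 270 x 8 mm (x, y, z), fixed flat on the bench, carrying bolt, catch, gate and cap pocket (two fixed caps in it). Origin: centre of its underside, at bench height. x runs across the bolt, from the yellow catch bar (x = -35 mm) to the bolt (x = +35 mm); y is the bolt's locking direction, towards the gate; z up. Its axes lie within 0.5 rad of the world's
- bolt (a joint): the bolt's slide along the plate's +y in m: 0 drawn back, 0.050 fully home at its stop. Starts at 0 to 0.008. Friction 2.5 N; it stays where left. With the catch up it has play only to 0.010; comb teeth stop it there, and at about 0.022 and 0.034 if the catch is let up on the way. From 0.046 on the catch can rise behind the last tooth and lock it
- tab_push_face (a point): middle of the top edge of the red thumb tab's face to push (it looks along the plate's -y; push to +y). Moves with the bolt: plate y = -50 mm + bolt value. Tab 30 mm wide (plate x = 20 to 50 mm), 10 mm thick in y, z = 26 to 66 mm above the bench. Round it lie lower parts only: rod (top 26 mm), guides (32 mm), steel comb (33 mm, x = -6 to 30 mm)
- catch (a joint): how far the yellow catch bar is pressed straight down, in m: 0 up, 0.010 at its bottom stop. The bolt is free from 0.006 on. The spring takes about 2.7 N to start and 6.5 N at the bottom; the bar comes up by itself when released, unless a comb tooth stands over it
- catch_top (a point): centre of the yellow catch bar's flat top, moving with it: 26 mm wide (plate x = -48 to -22 mm), 130 mm long (plate y = -102 to 28 mm), 50 mm above the bench when up, 40 mm at the bottom. It sinks evenly wherever pressed; a fingertip can slide along it beside the tab all the way. Its centre line is 70 mm from the tab's, so the two tips of one open gripper reach both
- keeper (a point): centre of the steel keeper, 20 mm above the bench, which the bolt's 12 mm rod enters; fixed to the plate, on the gate (blue frame, clear pane, does not move), which stands across the plate at y = 51 to 65 mm and is 58 mm high
- loose_cap: loose orange bottle cap, 40 mm across, 24 mm high, lying near the plate; origin at the centre of its underside. A bystander
- star_knob: loose black star knob, 47 mm across, 27 mm high, near the plate; origin at the centre of its underside. A bystander
- bearing: loose steel ball bearing, 42 mm across, 13 mm high, near the plate; origin at the centre of its underside. A bystander

How it is judged:
On the way, in this order (a step that is already met when the one before it is completed fails the run):
1. the catch bar is pressed down by the fingers with the bolt still drawn back (value of joint catch above 0.006 m and value of joint bolt below 0.013 m and contact force between the fingers and catch above 0.5 N), for 0.1 s.
2. with the catch still held down, the bolt is pushed fully home (value of joint catch above 0.0055 m and value of joint bolt above 0.046 m and contact force between the fingers and catch above 0.5 N), for 0.1 s.
At the end, for the whole second after the job is handed in: the bolt is home in the keeper (at least 45.5 of its 50 mm) and at rest, and the catch bar has sprung back up (within 2.5 mm of its top), locking it (value of joint bolt above 0.0455 m and value of joint catch below 0.0025 m and velocity of joint bolt between -0.005 and 0.005 m/s); the robot touches nothing.
It fails at once if the catch was let up while the bolt was on its way (value of joint bolt between 0.014 and 0.044 m and value of joint catch below 0.004 m).
It fails at once if the loose cap was moved or lifted (distance of loose_cap from where it was at the start of the episode above 0.02 m).
It fails at once if the star knob was moved or lifted (distance of star_knob from where it was at the start of the episode above 0.02 m).
It fails at once if the bearing was moved or lifted (distance of bearing from where it was at the start of the episode above 0.02 m).
It also fails if it takes over 32 s, if anything falls off the work surface, if the arm or the gripper's body presses on something with over 40 N, if the wrist force passes 120 N, or if a joint passes its speed limit or range.

## Working session

There is one attempt and no reset: what is moved stays moved. The work goes in short steps, Python scripts to look and compute and a tool call to move; the robot and the scene stay as the last step left them, time stands still between calls to the robot, and variables do not carry over. Pictures are saved under pics/ and viewed, at most 10 in all, crops included, and the job is handed in when it is done.

Besides the shell and the picture viewer there is one more tool, called after "Emit:" as name([rows], argument=value, ...), one row to a line, values as JSON. play_rows: Moves the arm, as the interface text tells. Its arguments: {"type":"object","properties":{"steps":{"type":"array"},"claw":{"type":"number"}},"required":["steps"]}

```bash
mkdir -p pics; cat > h.py <<'E'
import numpy as np, cv2
from scipy.spatial.transform import Rotation as R
from plant import manip, vision, order
def rot(q): return R.from_quat([q[1],q[2],q[3],q[0]]).as_matrix()
def world(name,d):
    c=vision.camera_info(name);K=np.array(c["K"]);v,u=np.mgrid[:400,:640]
    p=np.stack([(u-K[0,2])/K[0,0]*d,(v-K[1,2])/K[1,1]*d,d],-1)
    return p@rot(c["orientation"]).T+np.array(c["eye"])
E
python3 - <<'E'
from h import *
s=manip.state();print({k:np.round(v,4) for k,v in s.items()})
for n in("scene","top"):
    im,d=vision.grab_frame(n);cv2.imwrite(f"pics/{n}0.png",im);np.save(n+"0.npy",d)
    c=vision.camera_info(n);print(n,c)
    W=world(n,d);hsv=cv2.cvtColor(im,cv2.COLOR_BGR2HSV)
    for nm,lo,hi in(("yellow",(22,120,90),(35,255,255)),("red",(0,150,80),(6,255,255)),("blue",(100,120,60),(125,255,255))):
        m=cv2.inRange(hsv,lo,hi)
        k,l,st,ce=cv2.connectedComponentsWithStats(m)
        for i in range(1,k):
            if st[i,4]>60:
                P=W[(l==i)&(d>0)]; print(nm,st[i],np.round(np.median(P,0),3),np.round(np.percentile(P,[2,98],axis=0),3).tolist())
E
```

```text
{'time': np.float64(0.0), 'joint_pos': array([ 1.146 ,  0.0534,  1.6143,  0.    ,  1.476 , -0.119 ]), 'joint_vel': array([-0.0012, -0.0013, -0.0013,  0.    , -0.0002,  0.0028]), 'joint_efforts': array([ 2.10000e-03, -3.93670e+01, -3.70186e+01,  2.00000e-04,
        7.10000e-03, -0.00000e+00]), 'tool_pos': array([0.1879, 0.5954, 0.23  ]), 'tool_rot': array([-3.000e-04,  1.523e-01,  9.883e-01, -1.000e-03]), 'contact_force': array([-0.4792, -0.58  , -0.4557]), 'ft_torque': array([0.031 , 0.0254, 0.0442]), 'grasp_force': np.float64(0.0), 'gripper_width': np.float64(1.0001)}
scene {'K': array([[423.41331163,   0.        , 316.1859417 ],
       [  0.        , 423.41331163, 200.01612643],
       [  0.        ,   0.        ,   1.        ]]), 'eye': array([ 0.03497774, -0.50985583,  0.50761903]), 'orientation': array([-0.46770788,  0.79598651, -0.33345597,  0.19095007])}
yellow [312 237  68  30 629] [ 0.513 -0.105  0.05 ] [[0.491, -0.162, 0.017], [0.551, -0.04, 0.051]]
red [434  62  23  27 232] [ 0.764 -0.117  0.323] [[0.745, -0.121, 0.26], [1.129, 0.101, 0.344]]
red [148  95  12  12 104] [0.
[... 450 characters left out ...]
634472])}
yellow [ 119   90   53   69 1383] [0.766 0.415 0.014] [[0.679, 0.358, 0.001], [0.811, 0.451, 0.057]]
yellow [355 219  65  26 828] [ 0.514 -0.101  0.051] [[0.492, -0.161, 0.047], [0.534, -0.041, 0.054]]
red [200  52  18  18 209] [0.861 0.261 0.089] [[0.847, 0.245, 0.083], [0.879, 0.277, 0.093]]
red [377 189   9  17  83] [ 0.582 -0.089  0.066] [[0.568, -0.095, 0.042], [0.595, -0.083, 0.069]]
red [566 275  35  42 603] [ 0.384 -0.507  0.01 ] [[0.344, -0.542, 0.005], [0.423, -0.477, 0.013]]
blue [ 615    0   25   73 1486] [ 0.866 -0.54   0.176] [[0.796, -0.563, 0.174], [0.931, -0.52, 0.179]]
blue [328 192  19  67 295] [ 0.526 -0.001  0.059] [[0.462, -0.016, 0.056], [0.59, 0.015, 0.062]]
```

View pics/top0.png

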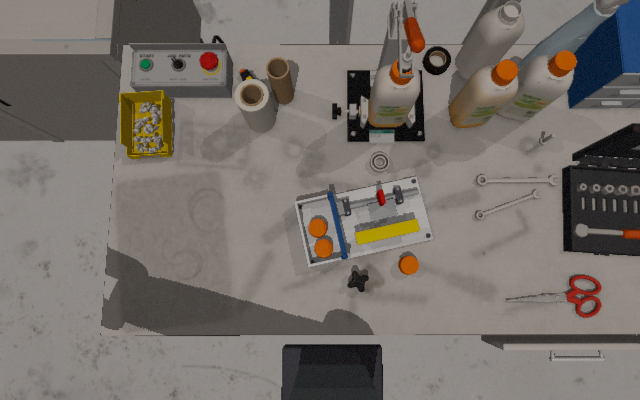

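View pics/scene0.png

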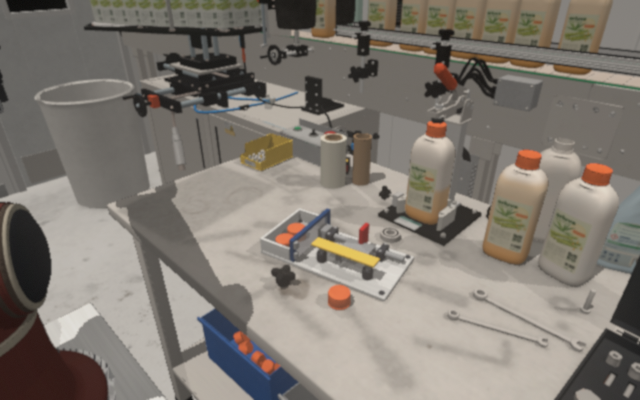

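The top view shows the plate at about (365,222), the yellow bar at (387,232), the red tab at (381,197) and the blue gate at (337,224). The cap is at (408,265), the knob at (358,281) and the bearing at (380,161). The scene view shows the same parts: bar (345,252), tab (364,233). Next I'll fit the plate frame.

```bash
cat >> h.py <<'E'
def ray(name,uv,z):
    c=vision.camera_info(name);K=np.array(c["K"])
    r=rot(c["orientation"])@np.array([(uv[0]-K[0,2])/K[0,0],(uv[1]-K[1,2])/K[1,1],1]);e=np.array(c["eye"])
    return e+r*(z-e[2])/r[2]
def comp(m,x0,x1,y0,y1):
    w=np.zeros_like(m);w[y0:y1,x0:x1]=m[y0:y1,x0:x1];return w
E
python3 - <<'E'
from h import *
im=cv2.imread("pics/top0.png");hsv=cv2.cvtColor(im,cv2.COLOR_BGR2HSV)
d=np.load("top0.npy");W=world("top",d)
m=comp(cv2.inRange(hsv,(22,120,90),(35,255,255)),345,430,205,260)
sel=(m>0)&(abs(W[...,2]-.05)<.006)
v,u=np.nonzero(sel)
P=np.array([ray("top",(a,b),.05)[:2] for a,b in zip(u,v)],np.float32)
r=cv2.minAreaRect(P);print("bar",r)
b=cv2.boxPoints(r);e=[b[1]-b[0],b[2]-b[1]];yl=max(e,key=np.linalg.norm);yl=yl/np.linalg.norm(yl)
if yl[1]<0:yl=-yl
yaw=np.arctan2(-yl[0],yl[1]);ex=np.array([yl[1],-yl[0]])
print("yaw",yaw); c=np.array(r[0])
O=c+35*ex/1000+.037*yl; print("origin",O)
# checks
mr=comp(cv2.inRange(hsv,(0,150,80),(6,255,255)),365,400,180,215)
def pl(p): q=np.asarray(p)[:2]-O; return np.round(1000*np.array([q@ex,q@yl]),1)
S=(mr>0)&(W[...,2]>.06)&(W[...,2]<.075)
v,u=np.nonzero(S);Q=np.array([pl(ray("top",(a,b),.066)) for a,b in zip(u,v)])
print("tab plate",Q.min(0),Q.max(0),len(Q))
mb=comp(cv2.inRange(hsv,(100,120,60),(125,255,255)),320,350,185,265)
v,u=np.nonzero((mb>0)&(W[...,2]>.05));Q=np.array([pl(ray("top",(a,b),.058)) for a,b in zip(u,v)]);print("gate",Q.min(0),Q.max(0),Q.mean(0))
for n,uv,z in(("cap",(408,265),.024),("knob",(358,281),.027),("bear",(380,161),.013)):print(n,pl(ray("top",uv,z)))
s=manip.state();Rt=rot(s["tool_rot"]);p=np.array(s["tool_pos"])
def go(px,py,z,flip=1):
    y=flip*np.r_[ex,0];zz=np.array([0,0,-1.]);G=np.c_[np.cross(y,zz),y,zz]
    t=np.r_[O+ex*px/1000+yl*py/1000,z/1000]
    return t.round(4),(Rt.T@(t-p)*1000).round(1),np.degrees(R.from_matrix(Rt.T@G).as_rotvec()).round(2)
for f in(1,-1):print(go(0,-78,130,f))
E
```

```text
bar ((0.5135896801948547, -0.1012180969119072), (0.02561512030661106, 0.1290736347436905), 12.62954330444336)
yaw 0.22042713
origin [ 0.53965291 -0.05746072]
tab plate [ 19.9 -45.7] [ 49.3 -36. ] 65
gate [-68.7  53. ] [67.8 62.6] [-0.36135593 57.57220339]
cap [-110.5  -66.8]
knob [-119.    40.8]
bear [117.4 -65.6]
(array([ 0.5567, -0.1336,  0.13  ]), array([-571.2, -584. ,  101.1]), array([-1.100e-01,  4.000e-02,  5.985e+01]))
(array([ 0.5567, -0.1336,  0.13  ]), array([-571.2, -584. ,  101.1]), array([-5.0000e-02, -1.2000e-01, -1.2015e+02]))
```

The bar measures 25.6 × 129 mm, the tab spans plate x 20 to 49 and the gate y 53 to 63, all matching the given sizes. The bolt sits at about 4 mm. I'll start the transit.

Emit:
play_rows([
  [[-28,-29,0,0,0,3],[-57,-58,0,0,0,6],[-85,-87,0,0,0,9],[-114,-116,0,0,0,12],[-142,-146,0,0,0,15],[-171,-175,0,0,0,18],[-200,-204,0,0,0,21],[-228,-233,0,0,0,24],[-257,-262,0,0,0,27],[-285,-292,0,0,0,30],[-314,-321,0,0,0,33],[-342,-350,0,0,0,36]],
], claw=0.3)

```text
time: 1.1
tool_pos: [0.4091, 0.1573, 0.231]
tool_rot: [0.0, 0.451, 0.892, 0.0]
contact_force: [0.7, -0.5, 0.1]
gripper_width: 0.647
grasp_force: 0.0
```

```bash
cat >> h.py <<'E'
O=np.array([.53965,-.05746]);yaw=.2204;ex=np.array([np.cos(yaw),np.sin(yaw)]);yl=np.array([-np.sin(yaw),np.cos(yaw)])
def go(px,py,z):
    s=manip.state();Rt=rot(s["tool_rot"]);p=np.array(s["tool_pos"])
    y=np.r_[ex,0];zz=np.array([0,0,-1.]);G=np.c_[np.cross(y,zz),y,zz]
    t=np.r_[O+ex*px/1000+yl*py/1000,z/1000]
    q=p[:2]-O
    print("plate",(1000*np.array([q@ex,q@yl,p[2]])).round(1),"F",np.round(s["contact_force"],2),"w",s["gripper_width"].round(3),"t",s["time"])
    print("move",(Rt.T@(t-p)*1000).round(1),np.degrees(R.from_matrix(Rt.T@G).as_rotvec()).round(2))
E
python3 -c "
from h import *
go(0,-78,130)"
```

```text
Traceback (most recent call last):
  File "h.py", line 21, in go
    print("plate",(1000*np.array([q@ex,q@yl,p[2]])).round(1),"F",np.round(s["contact_force"],2),"w",s["gripper_width"].round(3),"t",s["time"])
                                                                                                    ^^^^^^^^^^^^^^^^^^^^^^^^
AttributeError: 'float' object has no attribute 'round'
```

```bash
sed -i 's/s\["gripper_width"\].round(3)/round(float(s["gripper_width"]),3)/' h.py
python3 -c "
from h import *
go(0,-78,130)"
```

```text
plate [-80.4 238.1 231. ] F [ 0.74 -0.54  0.07] w 0.647 t 1.1
move [-321.7  -53.5  101. ] [ 2.00e-02 -0.00e+00  2.37e+01]
```

Emit:
play_rows([
  [[-36,-6,0,0,0,3],[-72,-12,0,0,0,6],[-108,-18,2,0,0,9],[-144,-24,12,0,0,12],[-180,-30,24,0,0,15],[-216,-36,38,0,0,18],[-252,-42,54,0,0,20],[-286,-48,70,0,0,22],[-310,-52,88,0,0,23],[-322,-53,101,0,0,23.7],[-322,-53,101,0,0,23.7],[-322,-53,101,0,0,23.7]],
])

```text
time: 2.1
tool_pos: [0.5568, -0.1311, 0.1288]
tool_rot: [-0.002, 0.624, 0.781, -0.0]
contact_force: [1.0, -1.3, 0.1]
gripper_width: 0.653
grasp_force: 0.0
```

```bash
python3 - <<'E'
from h import *
go(0,-78,70)
im,d=vision.grab_frame("scene");cv2.imwrite("pics/s1.png",cv2.resize(im[130:330,230:480],None,fx=3,fy=3))
im,d=vision.grab_frame("top");cv2.imwrite("pics/t1.png",cv2.resize(im[140:290,270:470],None,fx=4,fy=4))
E
```

```text
plate [  0.6 -75.6 128.8] F [ 1.04 -1.27  0.05] w 0.653 t 2.1
move [-2.5 -0.4 58.8] [-0.16 -0.12  0.11]
```

View pics/s1.png

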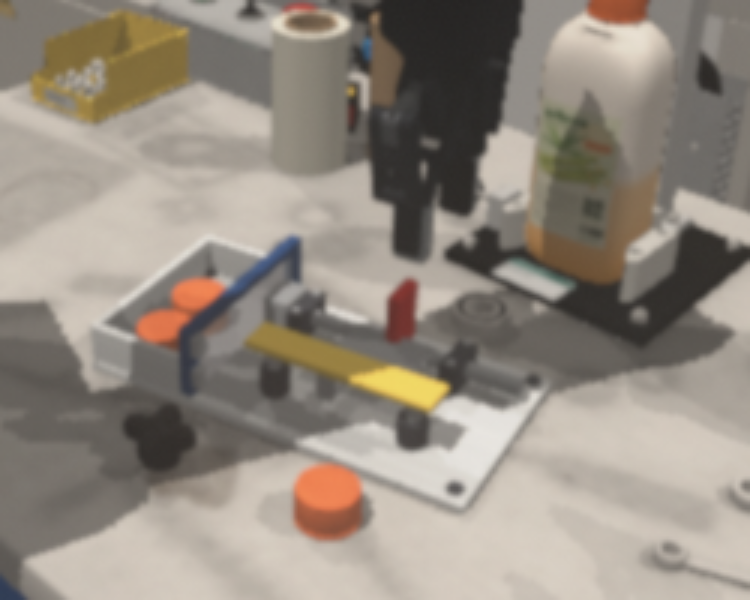

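View pics/t1.png

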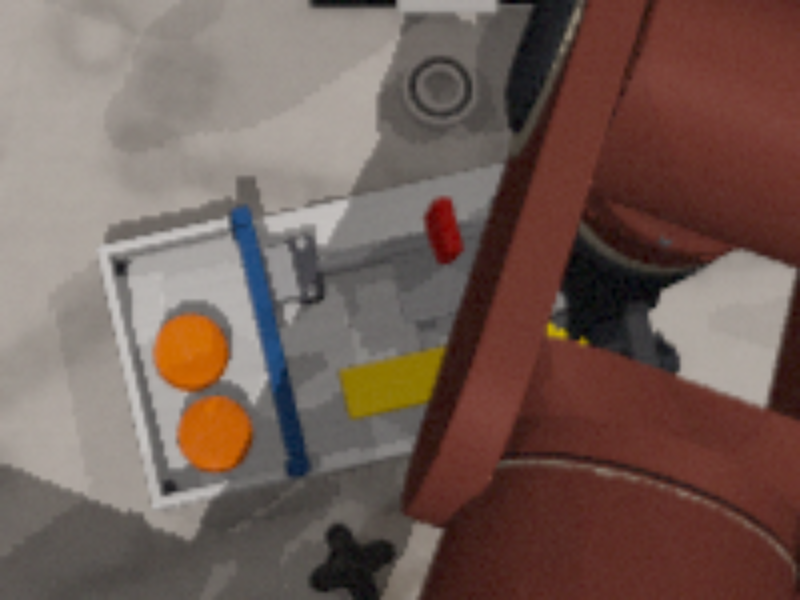

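The scene crop shows the fingers above the plate with the near finger at (410,240), behind the tab at (402,310) and over the bar line. The top crop shows the tab at (443,230) still free in front of the arm. I'll descend in stages.

Emit:
play_rows([
  [[0,0,20,0,0,0],[0,0,45,0,0,0],[0,0,62,0,0,0],[0,0,72,0,0,0],[0,0,72,0,0,0],[0,0,72,0,0,0],[0,0,72,0,0,0]],
])

```text
time: 2.78
tool_pos: [0.5589, -0.1312, 0.0603]
tool_rot: [0.001, 0.624, 0.782, 0.0]
contact_force: [-0.4, 0.5, 0.6]
gripper_width: 0.652
grasp_force: 0.0
```

```bash
python3 -c "
from h import *
go(0,-78,40)"
```

```text
plate [  2.7 -76.2  60.3] F [-0.41  0.55  0.57] w 0.652 t 2.7833
move [-1.8 -2.7 20.3] [0.15 0.1  0.19]
```

Emit:
play_rows([
  [[0,-1,5,0,0,0],[0,-2,10,0,0,0],[0,-2,14,0,0,0],[0,-2,14,0,0,0],[0,-2,14,0,0,0]],
])

```text
time: 3.2
tool_pos: [0.5559, -0.1318, 0.0446]
tool_rot: [0.0, 0.624, 0.781, -0.0]
contact_force: [-1.2, 0.3, 3.2]
gripper_width: 0.651
grasp_force: 1.3
```

```bash
python3 -c "
from h import *
go(0,-78,40)"
```

```text
plate [ -0.4 -76.1  44.6] F [-1.23  0.26  3.22] w 0.651 t 3.2
move [-1.9  0.4  4.6] [-0.    0.01  0.14]
```

Emit:
play_rows([
  [[0,0,3,0,0,0],[0,0,6,0,0,0],[0,0,8,0,0,0],[0,0,8,0,0,0],[0,0,8,0,0,0]],
])

```text
time: 3.62
tool_pos: [0.5561, -0.1319, 0.0367]
tool_rot: [0.0, 0.624, 0.781, -0.0]
contact_force: [-0.8, 0.3, 4.8]
gripper_width: 0.653
grasp_force: 2.8
```

```bash
python3 - <<'E'
from h import *
go(0,-78,40)
im,d=vision.grab_frame("scene");cv2.imwrite("pics/s2.png",cv2.resize(im[190:290,290:440],None,fx=5,fy=5))
E
```

```text
plate [ -0.2 -76.2  36.7] F [-0.85  0.27  4.83] w 0.653 t 3.6167
move [-1.8  0.2 -3.3] [0.02 0.03 0.16]
```

View pics/s2.png

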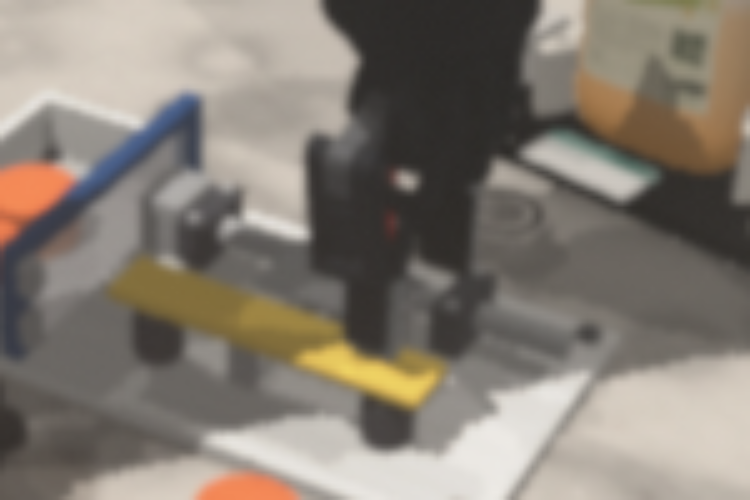

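The crop shows the near fingertip on the bar at (370,345), the bar lowered, and the tab glimpsed at (392,215) ahead of the far finger. I'll press on towards the bottom stop.

Emit:
play_rows([
  [[0,0,2,0,0,0],[0,0,4,0,0,0],[0,0,4,0,0,0],[0,0,4,0,0,0]],
])

```text
time: 4.0
tool_pos: [0.5564, -0.1322, 0.0352]
tool_rot: [0.0, 0.624, 0.781, -0.0]
contact_force: [-7.0, 1.3, 18.6]
gripper_width: 0.652
grasp_force: 9.1
```

```bash
python3 -c "
from h import *
go(0,-78,40)"
```

```text
plate [  0.1 -76.6  35.2] F [-7.02  1.28 18.58] w 0.652 t 4.0
move [-1.4 -0.1 -4.8] [-0.04  0.04  0.16]
```

The bar is at its stop (the force climbed past the spring's). I'll ease off 1.5 mm and push +y (tool +x).

Emit:
play_rows([
  [[0,0,-1,0,0,0],[4,0,-1.5,0,0,0],[9,0,-1.5,0,0,0],[14,0,-1.5,0,0,0],[18,0,-1.5,0,0,0],[22,0,-1.5,0,0,0],[26,0,-1.5,0,0,0],[30,0,-1.5,0,0,0],[34,0,-1.5,0,0,0],[34,0,-1.5,0,0,0]],
])

```text
time: 4.83
tool_pos: [0.5505, -0.1004, 0.0359]
tool_rot: [0.004, 0.624, 0.782, -0.0]
contact_force: [0.5, -5.1, 7.9]
gripper_width: 0.65
grasp_force: 4.1
```

```bash
python3 -c "
from h import *
go(0,-9,35)"
```

```text
plate [  1.2 -44.3  35.9] F [ 0.52 -5.08  7.86] w 0.65 t 4.8333
move [35.3 -1.1  0.7] [0.22 0.34 0.21]
```

Emit:
play_rows([
  [[5,0,0.5,0,0,0],[10,0,0.5,0,0,0],[15,0,0.5,0,0,0],[20,0,0.5,0,0,0],[25,0,0.5,0,0,0],[29,0,0.5,0,0,0],[32,0,0.5,0,0,0],[34,0,0.5,0,0,0],[36,0,0.5,0,0,0],[36,0,0.5,0,0,0]],
])

```text
time: 5.67
tool_pos: [0.5435, -0.0684, 0.036]
tool_rot: [0.006, 0.624, 0.781, -0.002]
contact_force: [2.4, -16.8, 5.9]
gripper_width: 0.653
grasp_force: 10.0
```

```bash
python3 -c "
from h import *
go(0,-9,35)"
```

```text
plate [  1.3 -11.6  36. ] F [  2.36 -16.77   5.95] w 0.653 t 5.6667
move [ 2.6 -1.3  1. ] [0.27 0.71 0.16]
```

The push force jumped to about 17 N at y = -11.6, which matches the bolt stop (value about 50 mm). I'll hold briefly, back off the tab, then lift.

Emit:
play_rows([
  [[1,0,0.5,0,0,0],[1,0,0.5,0,0,0],[1,0,0.5,0,0,0],[-3,0,0.5,0,0,0],[-7,0,0,0,0,0],[-7,0,-5,0,0,0],[-7,0,-15,0,0,0],[-7,0,-40,0,0,0],[-7,0,-75,0,0,0],[-7,0,-110,0,0,0],[-7,0,-140,0,0,0],[-7,0,-150,0,0,0]],
])

```text
time: 6.67
tool_pos: [0.5439, -0.0706, 0.1887]
tool_rot: [0.003, 0.624, 0.781, 0.002]
contact_force: [1.1, 0.1, 0.6]
gripper_width: 0.65
grasp_force: 0.0
```

Emit:
play_rows([
  [[-30,0,0,0,0,0],[-65,0,0,0,0,0],[-100,0,0,0,0,0],[-130,0,0,0,0,0],[-150,0,0,0,0,0],[-150,0,0,0,0,0],[-150,0,0,0,0,0]],
])

```text
time: 7.25
tool_pos: [0.5742, -0.2168, 0.1816]
tool_rot: [-0.002, 0.625, 0.781, -0.0]
contact_force: [-0.4, 0.6, -0.4]
gripper_width: 0.65
grasp_force: 0.0
```

```bash
python3 - <<'E'
from h import *
go(0,-9,35)
im,d=vision.grab_frame("scene");cv2.imwrite("pics/s3.png",cv2.resize(im[190:290,260:440],None,fx=4,fy=4))
im,d=vision.grab_frame("top");cv2.imwrite("pics/t3.png",im[100:300,250:500])
W=world("top",d);hsv=cv2.cvtColor(im,cv2.COLOR_BGR2HSV)
def pl(p): q=np.asarray(p)[:2]-O; return np.round(1000*np.array([q@ex,q@yl]),1)
mr=comp(cv2.inRange(hsv,(0,150,60),(6,255,255)),335,400,170,225)
v,u=np.nonzero((mr>0)&(W[...,2]>.06)&(W[...,2]<.075));Q=np.array([pl(ray("top",(a,b),.066)) for a,b in zip(u,v)]);print("tab",len(Q),Q.min(0),Q.max(0))
m=comp(cv2.inRange(hsv,(22,120,60),(35,255,255)),345,430,205,260);z=W[m>0][:,2];print("bar z",np.median(z),(m>0).sum())
E
```

```text
plate [  -1.1 -163.   181.6] F [-0.45  0.59 -0.35] w 0.65 t 7.25
move [153.7   1.6 146.9] [-0.12 -0.13  0.05]
tab 69 [20.3  0.5] [48.1 10.2]
bar z 0.05106392377983038 814
```

View pics/s3.png

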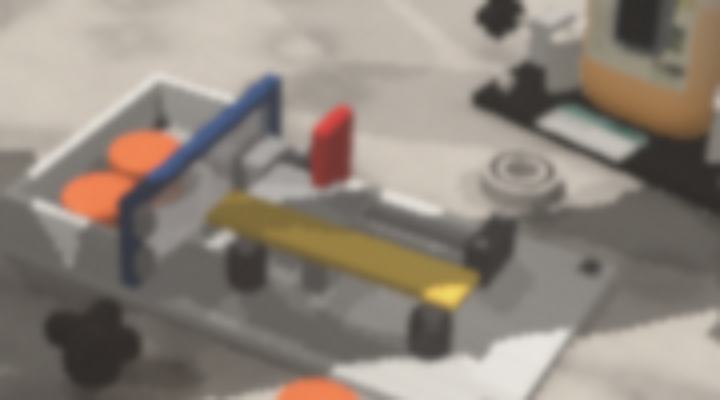

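The picture shows the tab at the gate, (332,145), with its rear face measured at plate y = 0.5 mm, so the bolt is home. The bar's top measures 51 mm, so the catch is fully up, and the robot is clear.

```bash
python3 -c "
from h import *
print(order.job_done())"
```

```text
the job is handed in; nothing more can be done
None
```

The gate is locked and the job is handed in, though no verdict came back: the bolt measured fully home (about 50 mm), the catch bar is back at its top, and the arm is clear of the scene.

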